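# Fit the D-shaft knob of the push-to-run control and hold it pressed

### The arm

A 6-joint arm with a two-finger parallel gripper is mounted at the origin on a cart in front of the work surface, level with it; the furniture and walls round the work are solid. World frame = base frame: x ahead of the robot, y to its left, z up, the work surface at z = 0. Lengths are in m, angles in rad, forces in N, time in s.
With the tool pointing down it reaches from about 0.3 to 0.775 m from the base axis. Payload 14.6 kg.
Tool frame: the origin (TCP) lies on the centre line of the jaws, within the pads' length; the fingertips stand 19 mm ahead of it and the grasp point (between the pads) is the TCP; y points along the fingers, x is the direction in which the jaws open and shut, and the axes are right-handed (so a half turn about y gives the same grasp; the last joint's range is limited). The gripper opens to 94 mm and grips with 3 to 60 N. Pads are 16 mm wide; open, the fingers measure 119 mm over their backs; the gripper's body (75 mm by 177 mm) begins 78 mm behind the grasp point.
Start: joints at [-1.228, 0.3, 1.521, -0, 1.321, -0.067], TCP at [0.219, -0.504, 0.224] pointing down, gripper open.
Joint ranges: [-3.03, 3.03], [-0.79, 2.21], [0.23, 2.52], [-1.04, 4.18], [0, 3.07], [-2.55, 2.55]. Speed limits (rad/s): [2.22, 2.22, 2.57, 3.14, 3.14, 3.14].

### API

Orientations are given as [roll, pitch, yaw] about the fixed x, y, z axes, in that order (R = Rz(yaw) Ry(pitch) Rx(roll)).
In Python, from station import ctrl, optics gives the robot as it stands.
- The arm moves only by the tool jog_arm, never from a script. Its argument "targets" is a list of rows, each a list of 3 entries, a list of its own where there are three numbers: the finger opening in cm, from 0 to 9.4, then the shift along the tool's x, y, z in cm, then the turn about the tool's y in rad. A call has 1 to 10 rows; each row is the pose to reach, as a shift and turn from the pose commanded when the call began, along the tool's axes at that moment; what a row does not reach only later rows make up. A row lasts 1/10 s, in which the tool goes at most 50 mm and 8.59 degrees, less where a joint would pass 70% of its speed; a pose out of reach is approached as far as the arm can. A call with a gripper value outside its range is refused whole. The fingers move at their own pace and stop on an object; "grip_force" is the grip in N (left out, the last holds). Time passes only in rows, so rows that repeat a pose let the fingers close. It gives the time, the measured TCP pose, the force and the opening at its end, in the units of the state.
- ctrl.get_obs(): the state, without advancing time (a new reading comes with each control period).
- optics.camera(name): name is "side" or "top" or "wrist"; returns a dict with "img" (384x512x3 uint8, red, green, blue), "range_z" (384x512 float32, m along the optical axis (not along the pixel's ray), 0 where there is no reading), "camera_matrix" (3x3 intrinsics, pixels), "world_to_cam" (4x4, takes a point from world to camera coordinates); the wrist camera has in their place "mount" (4x4, takes a point from camera to tool coordinates, whose origin is the TCP and whose axes are the tool frame's). Camera axes: x right, y up, looking along -z (the intrinsics and any distortion apply to the point x, -y, -z); pixel columns grow to the right and rows downward; lengths in m; the calibration is good to about 2 mm. A picture is of the moment at which its call begins: read the wrist's pose just before it.
- ctrl.hand_in(): hands the job in, once; it reports no verdict.
The state is a dict: "time_s": time; "qpos": joint angles; "joint_vel": joint speeds; "tau": joint torques, N m; "ee_pos": TCP position; "eef_rot": TCP orientation; "force": force on the tool from outside, world axes, zero at the start; "moment": the same for the moment, N m; "grip_width": finger opening in m.
Only numpy, scipy, OpenCV 4.12 (cv2) and the standard library are available. Lean on these libraries where they do the work, as an engineer would, in place of code of your own. Each camera call takes 0.05 s, during which the arm holds its last target. There are 200 camera calls.

### The job

The knob has come off the push-to-run control box and lies in the drawer of the small blue parts cabinet. Pull the drawer out to its stop and leave it open, take the black knob out, turn it so that its white pointer lies on the same side as the flat of the box's D-shaft, and push it fully home on the shaft. Then press knob and shaft right down against the spring and finish while you are still holding the knob pressed down; leave the roll of tape in the drawer and do not disturb the tools on the bench.

Things in the scene. Friction and masses are not known exactly. Their poses are not given: they have to be found in the camera images.
- parts_cabinet: small blue one-drawer parts cabinet with a grey drawer front, 200 (x) x 240 (y) x 90 (z) mm, fixed to the bench. Origin: centre of its underside; its front faces its own -x, and the drawer slides out along its own -x.
- parts_cabinet_drawer0 (a joint): how far the drawer is out, in m: 0 shut, 0.134 at the stop; starts up to 0.012 ajar. A pull of about 5 N moves it; it stays where it is left, but may be nudged a few mm on letting go. Inside it measures 155 (x) x 198 (y) mm; its floor is 22 mm and its wall tops (front: 78 mm) 68 mm above the bench.
- parts_cabinet_drawer0_handle (a point): middle of the steel bar handle: a horizontal bar 11 mm thick and 120 mm long, along the cabinet's y, axis 35 mm in front of the drawer front and 52 mm above the bench (38 mm below the cabinet's top); a finger fits between bar and front. Axes as the cabinet's.
- knob: black knob, about 60 g, upright in one half of the drawer. Skirt 48 mm diameter, 20 mm high; on it a bar grip 46 mm long (own x), 14 mm wide (y), from 20 to 43 mm above the underside. Origin: centre of the underside, z up. White pointer line over the -x end of the bar and down that side. Underside has a D-bore 16 mm deep, 18 mm diameter, its flat on the -x (pointer) side, 3.7 mm from the axis.
- tape_2: roll of black tape, 58 mm diameter, 19 mm high, lying in the other half of the drawer; it stays there. Origin: centre of its underside.
- control_box: grey control box, 140 (x) x 170 (y) x 80 (z) mm with a steel top panel, fixed to the bench. Origin: centre of its underside; front (lamps and red rocker) faces its own -x. The D-shaft stands upright in the middle of its top.
- shaft_tip (a point): centre of the D-shaft's top end, 107 mm above the bench at rest, 27 mm above the panel. Diameter 16 mm, flat on its own -x side 3 mm from the axis; red line down the flat; top 3 mm tapered. z up. The knob fits when its x axis points as this x axis (to about 0.15 rad); fully home its underside is 16 mm below this point. Stiff to turn (0.06 N m); starts up to 0.6 rad from the box's heading.
- plunger (a joint): how far shaft (and knob) are pressed down against the spring, in m: 0 at rest, 0.006 at the bottom; needs 4 N to start and 10 N at the bottom, springs back when let go.
- ratchet: steel ratchet handle, 195 mm long, lying on the bench right of the control box; leave alone. Origin: centre of its underside.
- tape_measure: yellow tape measure, 34 x 91 x 66 mm, at the front of the bench; leave alone. Origin: centre of its underside.
- pliers_red: red-handled pliers, 185 mm long, at the left of the bench; leave alone. Origin: centre of the underside.

How it is judged:
By the outcome, as a careful person would: the job done as asked, in the order asked, and still so for the second after the job is handed in, while the arm keeps its last pose, push and grip.
It also fails if it takes over 54 s, if anything falls off the work surface, if the arm or the gripper's body presses on something with over 40 N, if the wrist force passes 120 N, or if a joint passes its speed limit or range.

## Working session

There is one attempt and no reset: what is moved stays moved. The work goes in short steps, Python scripts to look and compute and a tool call to move; the robot and the scene stay as the last step left them, time stands still between calls to the robot, and variables do not carry over. Pictures are saved under pics/ and viewed, about 8 in all and at most 12, crops included, and the job is handed in when it is done.

Besides the shell and the picture viewer there is one more tool, called after "Call:" as name(argument=value, ...) on one line, values as JSON. jog_arm: Moves the arm, as the interface text tells. Its arguments: {"type":"object","properties":{"targets":{"type":"array","items":{"type":"array"}},"grip_force":{"type":"number"}},"required":["targets"]}

```bash
mkdir -p pics; ls
cat > h.py <<'E'
import numpy as np, cv2
from scipy.spatial.transform import Rotation as R
from station import ctrl, optics
def snap(name):
    o=ctrl.get_obs(); c=optics.camera(name)
    if name=='wrist':
        T=np.eye(4); T[:3,:3]=R.from_euler('xyz',o['eef_rot']).as_matrix(); T[:3,3]=o['ee_pos']
        c['c2w']=T@c['mount']
    else: c['c2w']=np.linalg.inv(c['world_to_cam'])
    return c
def pt(c,u,v,z=None):
    """world point of pixel: from depth, or on the plane z"""
    K=c['camera_matrix']; d=np.array([(u-K[0,2])/K[0,0],-(v-K[1,2])/K[1,1],-1])
    M=c['c2w']; w=M[:3,:3]@d
    if z is None: s=c['range_z'][int(round(v)),int(round(u))]
    else: s=(z-M[2,3])/w[2]
    return M[:3,3]+s*w
def cloud(c):
    v,u=np.mgrid[:384,:512]; K=c['camera_matrix']; z=c['range_z']
    P=np.stack([(u-K[0,2])/K[0,0]*z,-(v-K[1,2])/K[1,1]*z,-z],-1)
    return P@c['c2w'][:3,:3].T+c['c2w'][:3,3]
def save(c,fn,crop=None,s=1):
    im=c['img'][:,:,::-1]
    if crop: u0,v0,u1,v1=crop; im=im[v0:v1,u0:u1]
    cv2.imwrite('pics/'+fn,cv2.resize(im,None,fx=s,fy=s,interpolation=cv2.INTER_CUBIC))
E
python3 - <<'E'
from h import *
import pickle
print(ctrl.get_obs())
a=snap('top');b=snap('side');pickle.dump((a,b),open('s0.pkl','wb'))
print([k for k in a]);print(a['camera_matrix'],a['c2w'],b['c2w'])
save(a,'t0.png',s=1.5);save(b,'s0.png',s=1.5)
E
```

```text
pics
{'time_s': 0.0, 'qpos': array([-1.22760776e+00,  3.00494296e-01,  1.52159002e+00,  1.30257264e-05,
        1.32069282e+00, -6.66191406e-02]), 'joint_vel': array([ 0.00109642,  0.0005647 , -0.00077299,  0.00062751,  0.00154177,
        0.00014644]), 'tau': array([ 1.40397956e-04, -5.31810915e+01, -3.52736056e+01,  7.07768463e-02,
        2.42942985e-02, -9.88931151e-05]), 'ee_pos': array([ 0.21904686, -0.50423364,  0.22386981]), 'eef_rot': array([-1.57070489e+00,  1.18101377e-03, -1.16099179e+00]), 'force': array([-0.2702139 , -0.27045475, -0.13379638]), 'moment': array([-0.02996942, -0.03095166,  0.00583048]), 'grip_width': 0.09403524944310102}
['img', 'range_z', 'camera_matrix', 'world_to_cam', 'c2w']
[[407.92618932   0.         248.63191058]
 [  0.         407.92618932 189.73278199]
 [  0.           0.           1.        ]] [[-0.34630464  0.91229692 -0.21860335  0.24315978]
 [-0.93812063 -0.33718513  0.07896758  0.2365261 ]
 [-0.00166791  0.23242315  0.97261333  1.48052652]
 [ 0.          0.          0.          1.        ]] [[ 0.99983681 -0.01363372  0.01185227  0.55038268]
 [ 0.01779524  0.63027161 -0.77617075 -1.0349864 ]
 [ 0.00311195  0.776255    0.63041137  1.02925005]
 [ 0.          0.          0.          1.        ]]
```

View pics/t0.png

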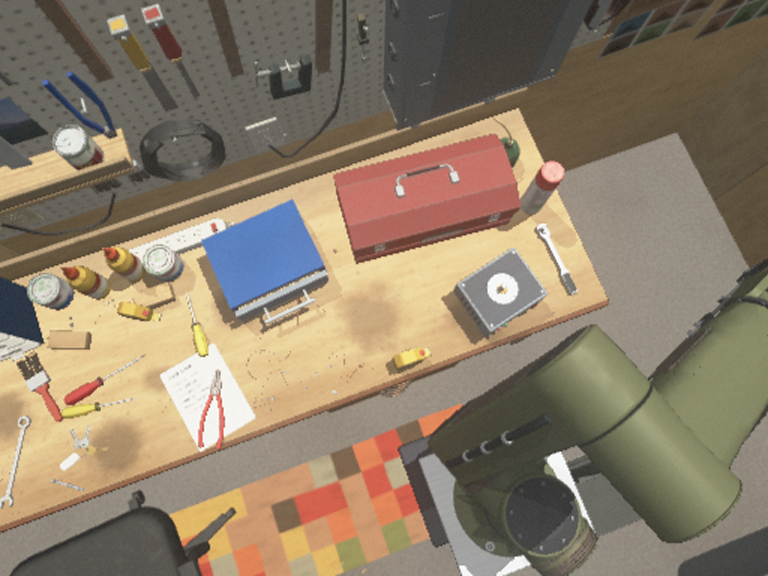

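View pics/s0.png

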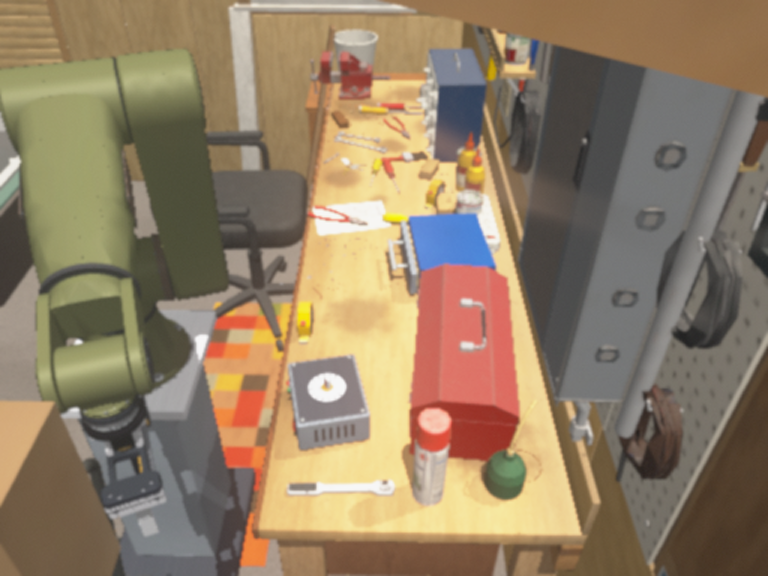

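Top view: the cabinet is at ~(265,260), the handle at (290,308), and the control box at (500,290) in the 1.5x picture. Next I'll measure the poses from depth.

Run:
```python
from h import *
import pickle
a,b=pickle.load(open('s0.pkl','rb'))
P=cloud(a);im=a['img'].astype(int)
def rect(mask,n):
    q=P[mask][:,:2]; r=cv2.minAreaRect((q*1000).astype(np.float32)); print(n,mask.sum(),np.median(P[mask][:,2]),r); print(cv2.boxPoints(r).round(0).tolist())
blue=(im[...,2]>im[...,0]+60)&(abs(P[...,2]-.09)<.012)&(a['range_z']>0)
lab=np.zeros((384,512),bool);lab[130:215,130:225]=1
rect(blue&lab,'cab')
lab[:]=0;lab[160:225,300:366]=1
rect(lab&(abs(P[...,2]-.08)<.01),'box')
for n,(u,v) in dict(hL=(265,321),hR=(312,296),tape=(410,358),shaft=(502,289),pl=(212,410),rat=(555,258)).items():
    print(n,pt(a,u/1.5,v/1.5).round(3))
for n,(u,v) in dict(hL=(265,321),hR=(312,296)).items(): print(n,pt(a,u/1.5,v/1.5,.057).round(3))
print('shaft z107',pt(a,502/1.5,287/1.5,.107), 'side',pt(b,326/1.5,380/1.5,.107))
save(a,'t1.png',(140,150,370,240),3.4)
```

```text
cab 3313 0.08909946925353074 ((722.7763671875, 344.21331787109375), (186.59230041503906, 238.40234375), 5.418581962585449)
[[619.0, 454.0], [641.0, 217.0], [827.0, 234.0], [804.0, 472.0]]
box 1837 0.07947156664035959 ((445.92657470703125, -158.17376708984375), (139.69422912597656, 171.83755493164062), 12.746983528137207)
[[359.0, -90.0], [397.0, -257.0], [533.0, -227.0], [495.0, -59.0]]
hL [0.569 0.391 0.054]
hR [0.6   0.268 0.002]
tape [0.367 0.102 0.071]
shaft [ 0.441 -0.154  0.094]
pl [0.421 0.579 0.005]
rat [ 0.479 -0.331  0.015]
hL [0.569 0.39  0.057]
hR [0.587 0.267 0.057]
shaft z107 [ 0.44341185 -0.15203271  0.107     ] side [ 0.44916746 -0.17180926  0.107     ]
```

View pics/t1.png

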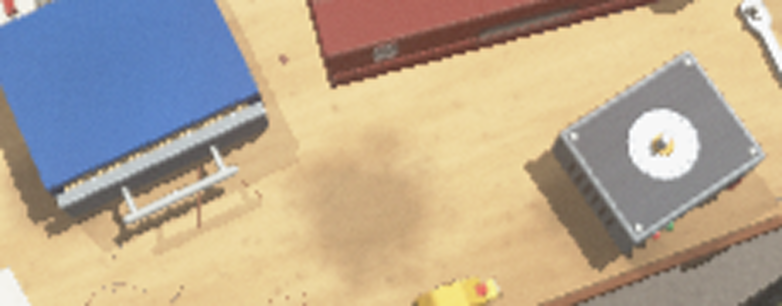

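Enlarged crop: the shaft is at about (660,146), and the handle bar runs from (130,218) to (237,170). I'll check the wrist-camera mount and work out the first move, which goes past the box to see the shaft.

```bash
cat >> h.py <<'E'
def to(x,y,z,yaw):
    """shift (cm, tool axes) and turn (rad) from the measured pose"""
    o=ctrl.get_obs(); r=R.from_euler('xyz',o['eef_rot'])
    d=r.inv().apply(np.array([x,y,z])-o['ee_pos'])*100
    X=r.as_matrix()[:,0]; c=np.arctan2(X[1],X[0])
    t=-(yaw-c)
    print('t %.2f pos'%o['time_s'],o['ee_pos'].round(4),'yaw %.3f'%c,'q',o['qpos'].round(2),'F',o['force'].round(1),'w',round(o['grip_width'],4),'\n  shift',d.round(2),'turn %.3f'%t)
E
python3 - <<'E'
from h import *
print(snap('wrist')['mount'].round(3))
to(.446,-.158,.25,-.3)
E
```

```text
[[ 1.     0.001  0.001 -0.   ]
 [ 0.001  0.268 -0.963 -0.161]
 [-0.001  0.963  0.268  0.079]
 [ 0.     0.     0.     1.   ]]
t 0.15 pos [ 0.2191 -0.5043  0.224 ] yaw -1.161 q [-1.23  0.3   1.52  0.    1.32 -0.07] F [-0.7 -0.3  0.6] w 0.0939 
  shift [-22.72  -2.58  34.61] turn -0.861
```

Call:
jog_arm(targets=[[9.4,[-25.7,-2.6,30.9],-0.86],[9.4,[-25.7,-2.6,30.9],-0.86],[9.4,[-25.7,-2.6,30.9],-0.86],[9.4,[-25.7,-2.6,30.9],-0.86],[9.4,[-25.7,-2.6,30.9],-0.86],[9.4,[-25.7,-2.6,30.9],-0.86],[9.4,[-25.7,-2.6,30.9],-0.86],[9.4,[-25.7,-2.6,30.9],-0.86],[9.4,[-25.7,-2.6,30.9],-0.86],[4.0,[-25.7,-2.6,30.9],-0.86]])

```text
time_s: 1.15
ee_pos: [0.4004, -0.1448, 0.2504]
eef_rot: [-1.571, 0.0, -0.298]
force: [0.5, -0.0, 0.0]
grip_width: 0.0892
```

Run:
```python
from h import *
import pickle
c=snap('wrist');pickle.dump(c,open('w1.pkl','wb'))
save(c,'w1.png',s=1.5)
P=cloud(c);m=(P[...,2]>.098)&(P[...,2]<.115)&(np.hypot(P[...,0]-.446,P[...,1]+.158)<.03)&(c['range_z']>0)
print(m.sum(),P[m].mean(0)); v,u=np.nonzero(m);print(u.min(),u.max(),v.min(),v.max())
m=(abs(P[...,2]-.08)<.005)&(np.hypot(P[...,0]-.446,P[...,1]+.158)<.12)&(c['range_z']>0)
r=cv2.minAreaRect((P[m][:,:2]*1000).astype(np.float32));print(r,cv2.boxPoints(r))
to(.578,.329,.20,.093)
```

```text
151 [ 0.44844524 -0.1580464   0.10620863]
297 311 180 194
((447.5485534667969, -159.9374237060547), (140.19839477539062, 168.93341064453125), 12.644065856933594) [[ 360.66013   -92.86342 ]
 [ 397.63858  -257.69998 ]
 [ 534.437    -227.01143 ]
 [ 497.45853   -62.174866]]
t 1.20 pos [ 0.4    -0.1458  0.2503] yaw -0.300 q [-0.44 -0.    1.81 -0.    1.34 -0.14] F [-0.4  0.1 -0.3] w 0.0852 
  shift [ 2.96  5.02 50.62] turn -0.393
```

View pics/w1.png

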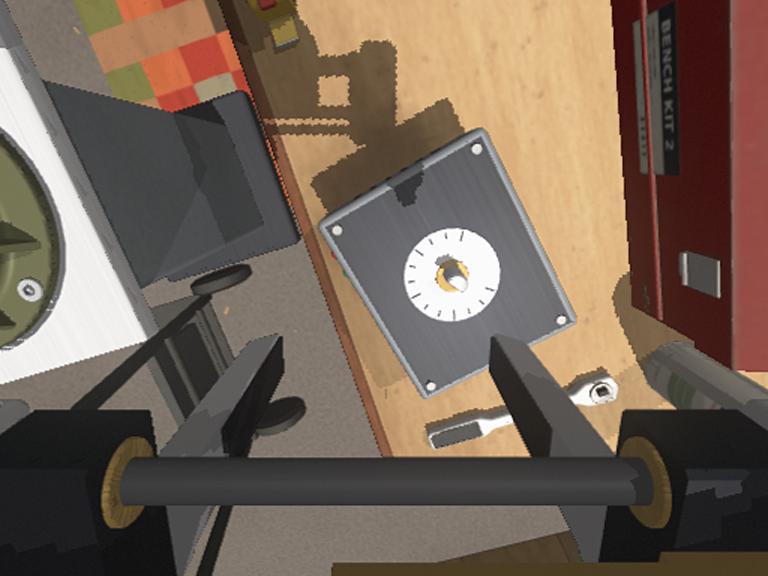

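The box is centred at (0.4475, -0.160) with heading 0.221. The shaft shows at (455,275), and its flat needs an enlarged crop.

Run:
```python
from h import *
import pickle
c=pickle.load(open('w1.pkl','rb'))
save(c,'w1c.png',(272,152,336,216),9)
```

```text
(no output)
```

View pics/w1c.png

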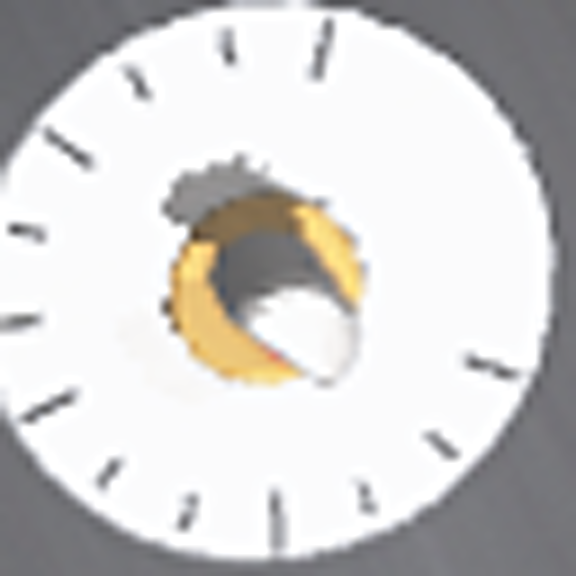

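Call:
jog_arm(targets=[[3.2,[3.0,5.0,50.6],-0.39],[3.2,[3.0,5.0,50.6],-0.39],[3.2,[3.0,5.0,50.6],-0.39],[3.2,[3.0,5.0,50.6],-0.39],[3.2,[3.0,5.0,50.6],-0.39],[3.2,[3.0,5.0,50.6],-0.39],[3.2,[3.0,5.0,50.6],-0.39],[3.2,[3.0,5.0,50.6],-0.39],[3.2,[3.0,5.0,50.6],-0.39],[3.2,[3.0,5.0,50.6],-0.39]])

```text
time_s: 2.2
ee_pos: [0.577, 0.3198, 0.2007]
eef_rot: [-1.571, 0.0, 0.086]
force: [-0.0, 0.2, 1.5]
grip_width: 0.0321
```

The crop shows the flat's top edge running from (243,325) to (325,383), facing lower-left, with the red line at (272,355). I'll convert that to a heading and check the handle from above.

Run:
```python
from h import *
import pickle
c=pickle.load(open('w1.pkl','rb'))
f=lambda x,y,z=.106: pt(c,272+x/9-.5,152+y/9-.5,z)
A,B=f(243,325),f(325,383); d=B-A
n=np.array([d[1],-d[0]]); 
m=f(272,355)[:2]
if n@(m-[.4475,-.159])<0:n=-n
print(A,B,np.linalg.norm(d),'shaft x heading',np.arctan2(-n[1],-n[0]),'box .221')
w=snap('wrist');pickle.dump(w,open('w2.pkl','wb'));save(w,'w2.png',s=1.5)
P=cloud(w);m=(abs(P[...,2]-.0565)<.004)&(w['range_z']>0)&(P[...,0]<.66)&(P[...,0]>.5)
im=w['img'];
print(m.sum()); r=cv2.minAreaRect((P[m][:,:2]*1000).astype(np.float32));print(r,cv2.boxPoints(r).tolist())
to(.578,.329,.052,.093)
```

```text
[ 0.44199778 -0.15726413  0.106     ] [ 0.44940745 -0.16693576  0.106     ] 0.01218374516254087 shaft x heading 0.6537411346105152 box .221
1964
((606.2213745117188, 262.03521728515625), (63.535770416259766, 377.8812255859375), 3.7959277629852295) [[562.0147705078125, 448.4582214355469], [587.0316162109375, 71.4059829711914], [650.427978515625, 75.61221313476562], [625.4111328125, 452.6644592285156]]
t 2.25 pos [0.5774 0.3253 0.1978] yaw 0.090 q [0.46 0.58 1.19 0.   1.38 0.37] F [ 1.   5.9 -0.3] w 0.0319 
  shift [ 0.14 14.58  0.36] turn -0.003
```

View pics/w2.png

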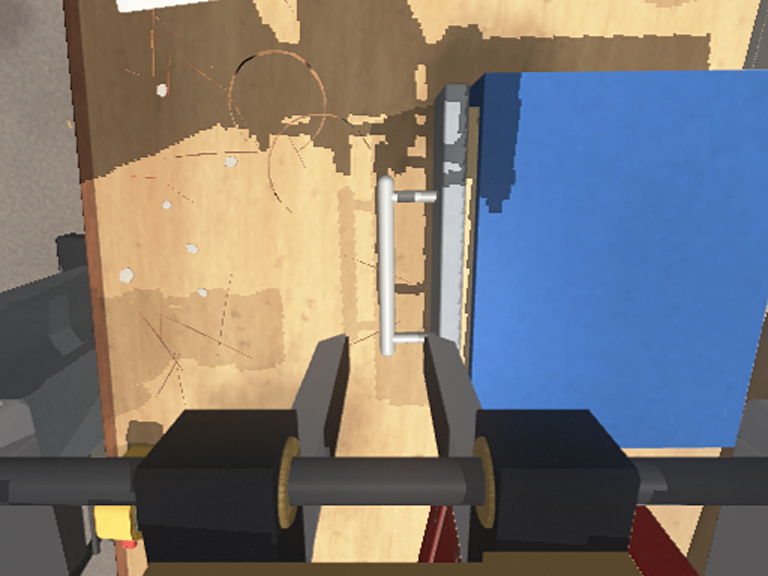

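Run:
```python
from h import *
import pickle
w=pickle.load(open('w2.pkl','rb'))
A=pt(w,386.5/1.5-.3,182/1.5,.056);B=pt(w,387/1.5-.3,350/1.5,.056);print(A,B,(A+B)/2,np.arctan2(B[0]-A[0],A[1]-B[1]), pt(w,257,178))
M=(A+B)/2
to(M[0],M[1],.052,.093)
```

```text
[0.5714673  0.38780264 0.056     ] [0.58212534 0.26816441 0.056     ] [0.57679632 0.32798352 0.056     ] 0.08885102428320399 [0.5759487  0.33123376 0.06015669]
t 2.25 pos [0.5774 0.3253 0.1978] yaw 0.090 q [0.46 0.58 1.19 0.   1.38 0.37] F [ 1.   5.9 -0.3] w 0.0319 
  shift [1.000e-02 1.458e+01 2.700e-01] turn -0.003
```

Call:
jog_arm(targets=[[3.2,[0,4,0.2],0],[3.2,[0,8,0.2],0],[3.2,[0,11,0.2],0],[3.2,[0,13,0.2],0],[3.2,[0,14.6,0.2],0],[3.2,[0,14.6,0.2],0],[0.5,[0,14.6,0.2],0],[0.5,[0,14.6,0.2],0],[0.5,[0,14.6,0.2],0],[0.5,[0,14.6,0.2],0]], grip_force=15)

```text
time_s: 3.25
ee_pos: [0.576, 0.3222, 0.0566]
eef_rot: [-1.57, -0.002, 0.089]
force: [0.9, -1.2, 5.6]
grip_width: 0.0105
```

Call:
jog_arm(targets=[[0.5,[-1.5,0,0],0],[0.5,[-3.5,0,0],0],[0.5,[-5.5,0,0],0],[0.5,[-7.5,0,0],0],[0.5,[-9,0,0],0],[0.5,[-10.5,0,0],0],[0.5,[-11.5,0,0],0],[0.5,[-12,0,0],0]])

```text
time_s: 4.05
ee_pos: [0.4563, 0.3107, 0.0566]
eef_rot: [-1.572, -0.003, 0.089]
force: [5.5, -8.7, 5.6]
grip_width: 0.0102
```

Call:
jog_arm(targets=[[0.5,[-0.3,0,0],0],[0.5,[-0.6,0,0],0],[0.5,[-0.9,0,0],0],[0.5,[-1.1,0,0],0],[0.5,[-1.1,0,0],0]])

```text
time_s: 4.55
ee_pos: [0.449, 0.31, 0.0568]
eef_rot: [-1.57, -0.01, 0.089]
force: [30.4, -6.8, -11.3]
grip_width: 0.0109
```

Force has risen to 30 N, so the drawer is at its stop. I'll ease off, release, and rise.

Call:
jog_arm(targets=[[0.5,[0.3,0,0],0],[2.6,[0.3,0,0],0],[2.6,[0.3,0,0],0],[2.6,[0.3,0,0],0],[2.6,[0.3,-3,0],0],[2.6,[0.3,-8,0],0],[2.6,[0.3,-13,0],0],[2.6,[3,-18,-3],0],[2.6,[5,-20,-5],0],[2.6,[5,-20,-5],0]])

```text
time_s: 5.55
ee_pos: [0.502, 0.2634, 0.2597]
eef_rot: [-1.569, -0.007, 0.087]
force: [0.1, 0.4, -0.0]
grip_width: 0.026
```

Run:
```python
from h import *
import pickle
w=snap('wrist');pickle.dump(w,open('w3.pkl','wb'));save(w,'w3.png',s=1.5)
to(.5,.33,.25,.093)
```

```text
t 5.60 pos [0.5002 0.2643 0.2568] yaw 0.087 q [0.42 0.31 1.43 0.   1.4  0.33] F [-1.5  0.4 -0.3] w 0.026 
  shift [0.55 0.69 6.55] turn -0.006
```

View pics/w3.png

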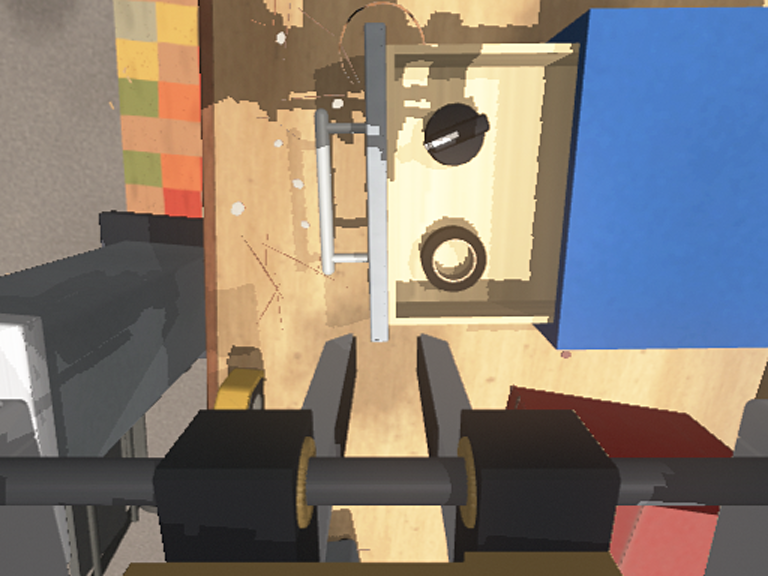

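Drawer is open. The knob is at (456,133), with its white pointer on the left end near (430,146) and the bar's other end at (487,121). The tape is at (453,258), and the drawer is clear of the fingers.

Run:
```python
from h import *
import pickle
w=pickle.load(open('w3.pkl','rb'))
P=cloud(w);lab=np.zeros((384,512),bool);lab[62:118,278:330]=1
for lo,hi in ((.055,.072),(.036,.048)):
    m=lab&(P[...,2]>lo)&(P[...,2]<hi)&(w['range_z']>0)
    q=(P[m][:,:2]*1000).astype(np.float32)
    print(m.sum(),np.median(P[m][:,2]),cv2.minAreaRect(q),cv2.minEnclosingCircle(q))
A=pt(w,427/1.5,146/1.5,.065);B=pt(w,487/1.5,121/1.5,.065)
print(A,B,np.linalg.norm(B-A),'head',np.arctan2(*(B-A)[1::-1]))
save(w,'w3c.png',(275,60,335,120),8)
```

```text
533 0.06548988180768911 ((549.5812377929688, 371.1382751464844), (46.12259292602539, 13.987354278564453), 26.726619720458984) ((549.9171752929688, 370.4816589355469), 23.094770431518555)
807 0.04278861516260424 ((549.946044921875, 371.32550048828125), (46.70107650756836, 46.48965835571289), 46.056522369384766) ((549.6098022460938, 371.05682373046875), 24.02459144592285)
[0.52660334 0.35932281 0.065     ] [0.56932315 0.38086775 0.065     ] 0.04784522787303141 head 0.4671066554410326
```

View pics/w3c.png

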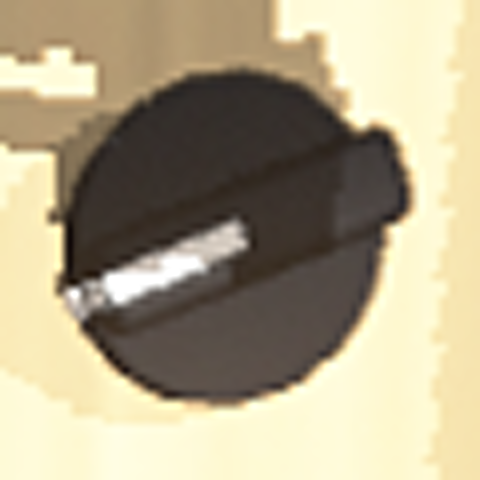

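The crop confirms the pointer on the left end, so the knob is at (0.5497, 0.3712), heading 0.4665.

Run:
```python
from h import *
to(.5497,.3712,.14,-1.104)
```

```text
t 5.60 pos [0.5002 0.2643 0.2568] yaw 0.087 q [0.42 0.31 1.43 0.   1.4  0.33] F [-1.5  0.4 -0.3] w 0.026 
  shift [ 5.83 11.71 10.21] turn 1.191
```

Call:
jog_arm(targets=[[3.4,[2,3,4],0.15],[3.4,[4,6,8],0.3],[3.4,[5.8,9,10.2],0.45],[3.4,[5.8,11.7,10.2],0.6],[3.4,[5.8,11.7,10.2],0.75],[3.4,[5.8,11.7,10.2],0.9],[3.4,[5.8,11.7,10.2],1.05],[3.4,[5.8,11.7,10.2],1.19],[3.4,[5.8,11.7,10.2],1.19],[3.4,[5.8,11.7,10.2],1.19]])

```text
time_s: 6.6
ee_pos: [0.5469, 0.3721, 0.1374]
eef_rot: [-1.572, 0.0, -1.096]
force: [-1.1, -0.8, -0.5]
grip_width: 0.0338
```

Run:
```python
from h import *
to(.5497,.3712,.065,-1.104)
w=snap('wrist')
to(.5497,.3712,.065,-1.104)
P=cloud(w)
for lo,hi in ((.058,.07),(.036,.048)):
    m=(np.hypot(P[...,0]-.55,P[...,1]-.371)<.028)&(P[...,2]>lo)&(P[...,2]<hi)&(w['range_z']>0)
    q=(P[m][:,:2]*1000).astype(np.float32)
    print(m.sum(),np.median(P[m][:,2]),cv2.minAreaRect(q),cv2.minEnclosingCircle(q))
```

```text
t 6.60 pos [0.5469 0.3721 0.1374] yaw -1.096 q [0.54 0.62 1.26 0.   1.26 1.64] F [-1.1 -0.8 -0.5] w 0.0338 
  shift [0.21 7.24 0.22] turn 0.008
t 6.65 pos [0.5471 0.3721 0.1376] yaw -1.096 q [0.54 0.62 1.26 0.   1.26 1.64] F [ 0.2  0.1 -0.1] w 0.0344 
  shift [0.2  7.26 0.2 ] turn 0.008
888 0.06538867089138443 ((550.726806640625, 371.2008361816406), (45.24222946166992, 13.344600677490234), 27.034345626831055) ((550.3422241210938, 371.2325439453125), 22.989028930664062)
1361 0.0425480555335459 ((551.0946044921875, 371.6307373046875), (44.950138092041016, 47.548553466796875), 26.033334732055664) ((550.300048828125, 371.1662902832031), 23.84600257873535)
```

Call:
jog_arm(targets=[[3.4,[0.2,3,0.25],0.01],[3.4,[0.2,5.5,0.25],0.01],[3.4,[0.2,7.0,0.25],0.01],[3.4,[0.2,7.35,0.25],0.01],[3.4,[0.2,7.35,0.25],0.01],[0.8,[0.2,7.35,0.25],0.01],[0.8,[0.2,7.35,0.25],0.01],[0.8,[0.2,7.35,0.25],0.01],[0.8,[0.2,7.35,0.25],0.01],[0.8,[0.2,7.35,0.25],0.01]], grip_force=35)

```text
time_s: 7.65
ee_pos: [0.5513, 0.3713, 0.0657]
eef_rot: [-1.57, 0.0, -1.111]
force: [-1.8, -0.2, 6.0]
grip_width: 0.0134
```

Run:
```python
from h import *
to(.5497,.3712,.2,-1.104)
```

```text
t 7.65 pos [0.5513 0.3713 0.0657] yaw -1.111 q [ 0.54  0.71  1.3  -0.    1.13  1.65] F [-1.8 -0.2  6. ] w 0.0134 
  shift [ -0.06 -13.43  -0.13] turn -0.007
```

Call:
jog_arm(targets=[[0.8,[0,-2,0],0],[0.8,[0,-6,0],0],[0.8,[0,-11,0],0],[0.8,[0,-16,0],0],[0.8,[3,-18,-2],0],[0.8,[6,-18,-4.5],0],[0.8,[9.5,-18,-7],0],[0.8,[13,-18,-10],0],[0.8,[16.5,-18,-12.5],0],[0.8,[20,-18,-15],0]])

```text
time_s: 8.65
ee_pos: [0.5046, 0.1237, 0.2449]
eef_rot: [-1.571, -0.0, -1.111]
force: [0.8, 0.4, 0.2]
grip_width: 0.0137
```

Run:
```python
from h import *
to(.448,-.159,.22,-.917)
```

```text
t 8.65 pos [0.5046 0.1237 0.2449] yaw -1.111 q [ 0.17  0.22  1.58 -0.    1.35  1.28] F [0.8 0.4 0.2] w 0.0137 
  shift [ 22.82   2.49 -17.62] turn -0.194
```

Call:
jog_arm(targets=[[0.8,[4,0.5,-4],-0.04],[0.8,[7.6,1,-8],-0.08],[0.8,[11,1.5,-12],-0.12],[0.8,[14.5,2.5,-15.5],-0.16],[0.8,[18,3.5,-19],-0.19],[0.8,[21,4.5,-21.5],-0.194],[0.8,[21.8,4.5,-23.5],-0.194],[0.8,[21.8,4.5,-23.5],-0.194],[0.8,[21.8,4.5,-23.5],-0.194],[0.8,[21.8,4.5,-23.5],-0.194]])

```text
time_s: 9.65
ee_pos: [0.3919, -0.1737, 0.2001]
eef_rot: [-1.571, -0.0, -0.916]
force: [0.3, -0.4, -0.2]
grip_width: 0.0136
```

Run:
```python
from h import *
import pickle
to(.448,-.159,.2,-.917)
w=snap('wrist');to(.448,-.159,.2,-.917)
pickle.dump(w,open('w4.pkl','wb'));
save(w,'w4.png',s=1.5)
P=cloud(w); T=ctrl.get_obs()['ee_pos']
m=(P[...,2]>.098)&(P[...,2]<.115)&(np.hypot(P[...,0]-.448,P[...,1]+.159)<.02)&(w['range_z']>0)
v,u=np.nonzero(m);print(m.sum(),P[m].mean(0),u.min(),u.max(),v.min(),v.max())
```

```text
t 9.65 pos [ 0.3919 -0.1737  0.2001] yaw -0.916 q [-0.5   0.05  1.87  0.    1.22  0.41] F [ 0.3 -0.4 -0.2] w 0.0136 
  shift [2.25 0.01 5.35] turn 0.001
t 9.70 pos [ 0.3919 -0.1736  0.2   ] yaw -0.916 q [-0.5   0.05  1.87  0.    1.22  0.41] F [-0.2 -0.5 -0.5] w 0.0135 
  shift [2.26 0.   5.34] turn 0.001
222 [ 0.44895682 -0.15899801  0.10669799] 276 294 133 147
```

View pics/w4.png

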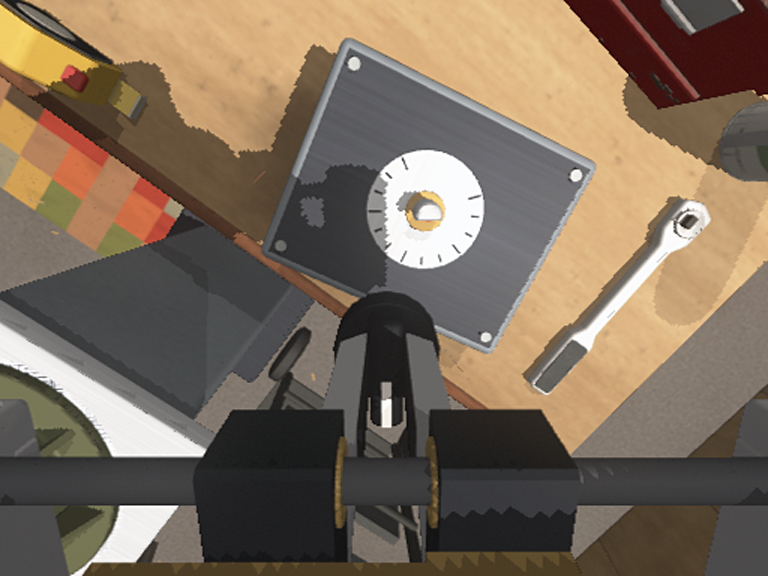

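The knob is held with its pointer toward tool -z. The shaft is at (428,210) with its flat at the bottom, so the two look aligned. I'll refine the shaft axis, the flat and the knob's in-hand offset.

Run:
```python
from h import *
import pickle
to(.448,-.159,.2,-.917)
for f in ('w1.pkl','w4.pkl'):
  w=pickle.load(open(f,'rb'));P=cloud(w)
  for lo in (.1045,.100):
    m=(P[...,2]>lo)&(P[...,2]<.112)&(np.hypot(P[...,0]-.448,P[...,1]+.159)<.014)&(w['range_z']>0)
    q=P[m][:,:2]; (cx,cy),r=cv2.minEnclosingCircle((q*1000).astype(np.float32))
    a=np.linspace(-np.pi,np.pi,361); s=((q*1000-[cx,cy])@np.stack([np.cos(a),np.sin(a)])).max(0)
    k=s<s.min()+.7
    print(f,lo,m.sum(),(cx,cy),r,'flat dist',s.min(),'heading',np.median(a[k])+np.pi if np.median(a[k])<0 else np.median(a[k])-np.pi, (q.mean(0)*1000))
# knob in hand: skirt top / bar in tool frame
w=pickle.load(open('w4.pkl','rb'));P=cloud(w);o=ctrl.get_obs()
Q=R.from_euler('xyz',o['eef_rot']).inv().apply((P-o['ee_pos']).reshape(-1,3)).reshape(P.shape)*1000
m=(abs(Q[...,0])<30)&(abs(Q[...,2])<30)&(Q[...,1]>18)&(Q[...,1]<50)&(w['range_z']>0)
print(m.sum(),np.percentile(Q[m],[0,5,50,95,100],axis=0).round(1))
m2=m&(w['img'].max(2)<110)
print(m2.sum(),np.percentile(Q[m2],[0,2,50,98,100],axis=0).round(1))
```

```text
t 9.70 pos [ 0.3919 -0.1736  0.2   ] yaw -0.916 q [-0.5   0.05  1.87  0.    1.22  0.41] F [-0.2 -0.5 -0.5] w 0.0135 
  shift [2.26 0.   5.34] turn 0.001
w1.pkl 0.1045 125 (447.3439636230469, -160.31494140625) 7.9324870109558105 flat dist 3.32622018255767 heading 0.6195918844579871 [ 448.73158295 -158.73698465]
w1.pkl 0.1 146 (447.69073486328125, -160.3427734375) 8.227410316467285 flat dist 3.6016386804556926 heading 0.6719517620178168 [ 448.50669181 -158.20977036]
w4.pkl 0.1045 202 (447.73297119140625, -160.66395568847656) 7.768516540527344 flat dist 3.5606113292243475 heading 0.6457718232379017 [ 448.97453578 -159.34932309]
w4.pkl 0.1 219 (447.5592041015625, -160.55718994140625) 7.921525001525879 flat dist 3.5667599070574396 heading 0.6457718232379017 [ 448.9886273 -159.0796293]
1230 [[-24.   18.  -23.4]
 [-20.9  22.    3. ]
 [ -0.5  23.5  14.8]
 [ 20.3  38.   22. ]
 [ 23.6  41.9  22.8]]
1225 [[-24.   18.  -23.4]
 [-22.4  19.7  -0.4]
 [ -0.5  23.5  14.8]
 [ 21.8  39.7  22.4]
 [ 23.4  41.9  22.8]]
```

Run:
```python
from h import *
to(.4487,-.1601,.165,-.924)
```

```text
t 9.70 pos [ 0.3919 -0.1736  0.2   ] yaw -0.916 q [-0.5   0.05  1.87  0.    1.22  0.41] F [-0.2 -0.5 -0.5] w 0.0135 
  shift [2.39 3.5  5.32] turn 0.008
```

Call:
jog_arm(targets=[[0.8,[1.2,0,2.6],0.008],[0.8,[2.4,1,5.3],0.008],[0.8,[2.4,2.5,5.3],0.008],[0.8,[2.4,3.5,5.3],0.008],[0.8,[2.4,3.5,5.3],0.008],[0.8,[2.4,3.5,5.3],0.008],[0.8,[2.4,3.5,5.3],0.008]])

```text
time_s: 10.4
ee_pos: [0.4482, -0.1613, 0.1657]
eef_rot: [-1.57, -0.001, -0.925]
force: [0.9, 0.2, -0.7]
grip_width: 0.0138
```

Run:
```python
from h import *
to(.4487,-.1601,.1345,-.924)
```

```text
t 10.40 pos [ 0.4482 -0.1613  0.1657] yaw -0.925 q [-0.42  0.2   1.79 -0.    1.15  0.5 ] F [ 0.9  0.2 -0.7] w 0.0138 
  shift [-0.07  3.12  0.11] turn -0.001
```

Call:
jog_arm(targets=[[0.8,[-0.05,0.8,0.1],0],[0.8,[-0.05,1.2,0.1],0],[0.8,[-0.05,1.5,0.1],0],[0.8,[-0.05,1.7,0.1],0],[0.8,[-0.05,1.9,0.1],0],[0.8,[-0.05,2.1,0.1],0],[0.8,[-0.05,2.1,0.1],0]])

```text
time_s: 11.1
ee_pos: [0.4485, -0.1601, 0.1436]
eef_rot: [-1.571, 0.0, -0.925]
force: [-0.4, -0.3, -0.5]
grip_width: 0.0138
```

No contact force with about 7 mm engaged, so it's going on cleanly.

Call:
jog_arm(targets=[[0.8,[0,0.3,0],0],[0.8,[0,0.6,0],0],[0.8,[0,0.8,0],0],[0.8,[0,0.9,0],0],[0.8,[0,0.9,0],0]])

```text
time_s: 11.6
ee_pos: [0.4486, -0.1601, 0.1348]
eef_rot: [-1.571, 0.0, -0.925]
force: [1.1, -0.3, -0.0]
grip_width: 0.0137
```

Call:
jog_arm(targets=[[0.8,[0,0.1,0],0],[0.8,[0,0.2,0],0],[0.8,[0,0.3,0],0],[0.8,[0,0.3,0],0]])

```text
time_s: 12.0
ee_pos: [0.4487, -0.1602, 0.132]
eef_rot: [-1.571, -0.0, -0.925]
force: [-0.2, 0.6, 5.6]
grip_width: 0.0136
```

Call:
jog_arm(targets=[[0.8,[0,0.1,0],0],[0.8,[0,0.2,0],0],[0.8,[0,0.3,0],0],[0.8,[0,0.3,0],0]])

```text
time_s: 12.4
ee_pos: [0.4488, -0.1602, 0.1292]
eef_rot: [-1.57, -0.0, -0.925]
force: [-2.2, 1.9, 8.3]
grip_width: 0.0137
```

The spring force matches its curve: 5.6 N at 1.6 mm and 8.3 N at 4.3 mm. Now to the bottom, with some margin.

Call:
jog_arm(targets=[[0.8,[0,0.1,0],0],[0.8,[0,0.2,0],0],[0.8,[0,0.3,0],0],[0.8,[0,0.3,0],0],[0.8,[0,0.3,0],0]])

```text
time_s: 12.9
ee_pos: [0.4492, -0.1603, 0.1281]
eef_rot: [-1.57, -0.002, -0.925]
force: [-9.2, 4.9, 29.8]
grip_width: 0.0137
```

Run:
```python
from h import *
to(.4487,-.1601,.1285,-.924)
a=snap('top');w=snap('wrist');to(.4487,-.1601,.1285,-.924)
t=a['img'][130:225,130:370,::-1];k=w['img'][120:300,150:400,::-1]
t=cv2.resize(t,(720,285),interpolation=cv2.INTER_CUBIC);k=cv2.resize(k,(437,315))
im=np.zeros((600,720,3),np.uint8);im[:285]=t;im[285:,:437]=k;cv2.imwrite('pics/e.png',im)
P=cloud(w);o=ctrl.get_obs()
m=(np.hypot(P[...,0]-.4476,P[...,1]+.1605)<.025)&(P[...,2]>.09)&(P[...,2]<.125)&(w['img'].max(2)<110)
print('skirt top z',m.sum(),np.percentile(P[m][:,2],[10,50,90]))
```

```text
t 12.90 pos [ 0.4492 -0.1603  0.1281] yaw -0.925 q [-0.42  0.25  1.83  0.    1.06  0.51] F [-9.2  4.9 29.8] w 0.0137 
  shift [-0.05 -0.04 -0.03] turn -0.001
t 13.00 pos [ 0.4492 -0.1603  0.1281] yaw -0.925 q [-0.42  0.25  1.83  0.    1.06  0.51] F [-9.4  4.  30.7] w 0.0137 
  shift [-0.05 -0.04 -0.03] turn -0.001
skirt top z 1382 [0.09619725 0.10490096 0.11686803]
```

View pics/e.png

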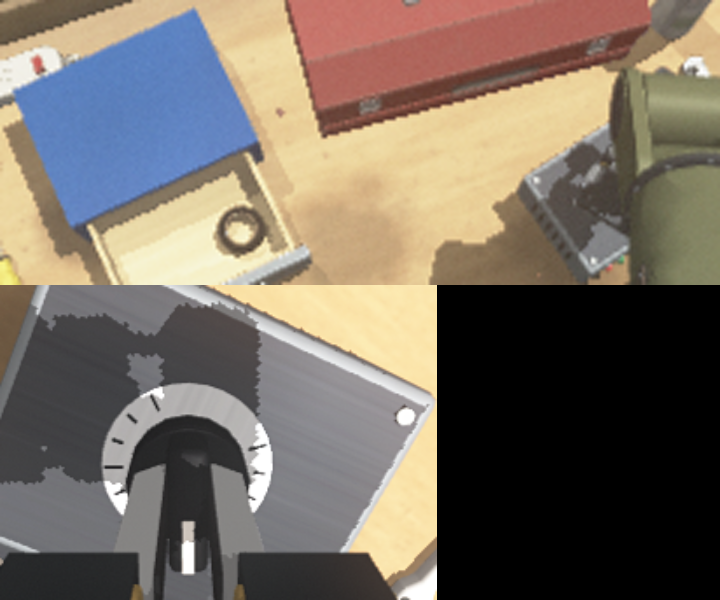

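The final view shows the knob seated, the pointer toward the flat, the tape still in the open drawer. I'll ease the push slightly and check where the drawer came to rest after release.

Call:
jog_arm(targets=[[0.8,[0,-0.1,0],0],[0.8,[0,-0.1,0],0],[0.8,[0,-0.1,0],0]])

```text
time_s: 13.3
ee_pos: [0.449, -0.1602, 0.1283]
eef_rot: [-1.57, -0.001, -0.925]
force: [-5.5, 3.4, 20.5]
grip_width: 0.0138
```

Run:
```python
from h import *
import pickle
to(.4487,-.1601,.1285,-.924)
w=pickle.load(open('w3.pkl','rb'))
A=pt(w,321/1.5,112/1.5,.057);B=pt(w,328.5/1.5,272/1.5,.057);x=np.array([np.cos(.091),np.sin(.091)])
s0=np.array([.5768,.328])@x
print('bar',A,B,'travel now',s0-((A+B)/2)[:2]@x,'TCP travel at stop',(np.array([.576,.3222])-[.449,.31])@x)
t=snap('top');P=cloud(t)
# drawer front top (z 78mm) now, cabinet frame from measured top
m=(abs(P[...,2]-.078)<.006)&(P[...,0]>.42)&(P[...,0]<.6)&(P[...,1]>.22)&(P[...,1]<.46)
s=P[m][:,:2]@x; print(m.sum(),np.percentile(s,[2,50,98]))
a,_=pickle.load(open('s0.pkl','rb'));P=cloud(a)
m=(abs(P[...,2]-.078)<.006)&(P[...,0]>.55)&(P[...,0]<.64)&(P[...,1]>.22)&(P[...,1]<.46)
s=P[m][:,:2]@x; print(m.sum(),np.percentile(s,[2,50,98]))
```

```text
t 13.30 pos [ 0.449  -0.1602  0.1283] yaw -0.925 q [-0.42  0.25  1.83  0.    1.06  0.51] F [-5.5  3.4 20.5] w 0.0138 
  shift [-0.03 -0.02 -0.02] turn -0.001
bar [0.44453971 0.37720706 0.057     ] [0.45663909 0.25338998 0.057     ] travel now 0.12684262515909978 TCP travel at stop 0.12758318764895848
272 [0.50974811 0.51749708 0.52865945]
305 [0.63700914 0.64554604 0.6599505 ]
```

Drawer travel (126.8 mm by the wrist camera, 127–128 mm by the top camera) matches the pull to the stop. The press holds at 20 N, double the 10 N bottom load, so I'm handing in.

```bash
python3 -c "
from station import ctrl
print(ctrl.hand_in()); o=ctrl.get_obs(); print(o['time_s'],o['ee_pos'],o['force'])"
```

```text
the job is handed in; nothing more can be done
None
the job is handed in; nothing more can be done
```

The knob is fully home on the shaft with its white pointer on the flat's side. I handed the job in at about 13.4 s while still holding it pressed down.

- **Drawer:** I pulled it until the force rose to 30 N at the stop. After release, the cameras put it 126.8 mm (wrist) and about 127–128 mm (top) from where it started. That agrees with the 127.6 mm of pull, so it stayed at the stop. The roll of tape is still inside.
- **Fit:** The knob was turned from heading 0.467 to match the shaft at about 0.65 rad. It slid on with no side force.
- **Press:** The spring force rose as expected (5.6 N, then 8.3 N) and hit a hard bottom near 30 N. I eased to 20.5 N, twice the 10 N needed, and the tool height did not change apart from 0.2 mm. The top of the skirt measured about 105 mm above the bench, which is the value for fully home and fully pressed.
- **Tools:** I did not touch the ratchet, tape measure or pliers, and no contact showed in the forces. I did not re-measure their positions at the end.

No check failed. The press carries a small side force of about 6 N.

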